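# Hold the matching clip open around the card edge

### The job

One spring clip already sits on the top edge of the stiff card: take its match (the wide one) from the two loose clips and, squeezing its levers so that the jaws gape, hold it over the card's free half, as far from the middle as the other clip, so that a second card can be slipped in. The gaping jaws straddle the top edge squarely, reach about a centimetre down either side and touch neither the card nor its stand. Finish while still holding the clip squeezed open there; do not shove the card stand, and leave the other loose things where they are.

Things in the scene. Friction and masses are not known exactly. Their poses are not given: they have to be found in the camera images.
- clip_wide_grip (a point): The wide loose clip, standing on its shut jaws, levers up: point midway between the levers, 66 mm above its foot, the height to grip. x runs along the jaws, y is the direction in which the levers are pressed together and the jaws part, z up; alike both ways round. Levers: flat, 26 mm wide in x, from just over the pivot (42 mm above the foot) to 81 mm, where they splay to 46 mm over their outer faces.
- clip_wide_mouth (a point): The wide clip: point midway between its jaw ends (its foot while it stands), 66 mm below clip_wide_grip along the clip's z, same axes. The ends of the open jaws lie about 1 mm above this level; a crossbar at the pivot closes the throat 36 mm above it.
- clip_wide: The same clip as a whole, grey plastic, about 90 g, jaws 56 mm wide in x, 32 mm over both noses in y when shut. Origin at clip_wide_mouth, same axes. Levers pressed together, 2 to 3 N to start and 5 to 10 N at the end on each side, stand parallel at a stop, 26 mm over their outer faces, and the jaws gape 22 mm; let go, it springs shut.
- clip_wide_squeeze (a joint): How far each lever of the wide clip is squeezed in, rad: 0 = jaws shut, 0.25 = levers parallel at the stop. The gape is about 2 mm + 84 mm x value.
- clip_narrow: The other loose clip, not wanted: same form but jaws 28 mm and levers 22 mm wide in x. Origin at its foot, same axes.
- card_stand: Loose stand, about 0.7 kg: wooden base 150 x 56 x 22 mm (x, y, z) holding an upright stiff card 150 mm along x, 3 mm thick in y, top edge 110 mm above the shelf. A clip like the wide one sits shut on the top edge, 40 mm from the middle towards the stand's -x, levers up to 176 mm high. Origin under the base's centre, z up.
- card_free (a point): Point on the card's top edge in the middle of its free half: 40 mm from the card's middle towards the stand's +x, 110 mm above the shelf. x along the card, y across its thickness, z up: the clip's jaws part along y.
- scrub_block: Steel scrubbing block 85 x 55 x 27 mm, leave alone. Origin under its centre.
- soap_dish: White ceramic soap dish 105 x 75 x 24 mm, leave alone. Origin under its centre.
- nozzle_cap: Yellow plastic nozzle cap, 34 mm across, 34 mm high, leave alone. Origin under its centre.
Mind the look-alikes: they are no part of the job. Leave any red look-alike of the clip_wide alone. There is more than one size of the card_stand; the one meant has the size given above.

How it is judged:
On the way:
1. the wide clip is squeezed open by the fingers and lifted clear of the shelf (value of joint clip_wide_squeeze above 0.17 rad and contact force between the fingers and clip_wide above 2 N and height (world z) of clip_wide_mouth above 0.02 m), for 0.2 s.
At the end, for the whole second after the job is handed in: Fingers hold the wide clip still, squeezed 0.17 rad or more; jaw ends 5 to 26 mm below the card's top edge, mouth centre within 9 mm of the card's plane and 15 mm of the free half's middle; square within 0.2 rad, upright within 0.25; under 0.2 N on the stand, which stands upright (value of joint clip_wide_squeeze above 0.17 rad and contact force between the fingers and clip_wide above 2 N and x of clip_wide_mouth in the frame of card_free between -0.015 and 0.015 m and y of clip_wide_mouth in the frame of card_free between -0.009 and 0.009 m and z of clip_wide_mouth in the frame of card_free between -0.026 and -0.005 m and angle between the y axis of clip_wide_mouth and the y axis of card_free, either way round below 0.2 rad and angle between clip_wide_mouth's own z axis and vertical below 0.25 rad and contact force between clip_wide and card_stand below 0.2 N and linear speed of clip_wide below 0.03 m/s and angle between card_stand's own z axis and vertical below 0.05 rad); the arm keeps its last pose, push and grip.
It fails at once if the card stand is shoved more than 15 mm (distance of card_stand from where it was at the start of the episode above 0.015 m).
It fails at once if the narrow clip is moved more than 20 mm (distance of clip_narrow from where it was at the start of the episode above 0.02 m).
It fails at once if the scrubbing block is moved more than 20 mm (distance of scrub_block from where it was at the start of the episode above 0.02 m).
It fails at once if the soap dish is moved more than 20 mm (distance of soap_dish from where it was at the start of the episode above 0.02 m).
It fails at once if the nozzle cap is moved more than 20 mm (distance of nozzle_cap from where it was at the start of the episode above 0.02 m).
It also fails if it takes over 35 s, if anything falls off the work surface, if the arm or the gripper's body presses on something with over 40 N, if the wrist force passes 120 N, or if a joint passes its speed limit or range.

### The arm

A 6-joint arm with a two-finger parallel gripper is mounted at the origin on the work surface. World frame = base frame: x ahead of the robot, y to its left, z up, the work surface at z = 0. Lengths are in m, angles in rad, forces in N, time in s.
With the tool pointing down it reaches from about 0.3 to 0.775 m from the base axis. Payload 14.6 kg.
Tool frame: the origin (TCP) lies on the centre line of the jaws, within the pads' length; the fingertips stand 19 mm ahead of it and the grasp point (between the pads) is the TCP (ctrl.tip_reach is the distance from the TCP to the fingertips, in m); x points along the fingers, y is the direction in which the jaws open and shut, and the axes are right-handed (so a half turn about x gives the same grasp; the last joint's range is limited). The gripper opens to 94 mm and grips with 3 to 60 N. Pads are 16 mm wide; open, the fingers measure 119 mm over their backs; the gripper's body (75 mm by 177 mm) begins 78 mm behind the grasp point.
Start: joints at [1.111, 0.3, 1.521, -0, 1.321, -0.067], TCP at [0.211, 0.508, 0.224] pointing down, gripper open.
Joint ranges: [-3.03, 3.03], [-0.79, 2.21], [0.23, 2.52], [-1.04, 4.18], [0, 3.07], [-2.55, 2.55]. Speed limits (rad/s): [2.22, 2.22, 2.57, 3.14, 3.14, 3.14].

### API

Orientations are given as [roll, pitch, yaw] about the fixed x, y, z axes, in that order (R = Rz(yaw) Ry(pitch) Rx(roll)).
In Python, from station import ctrl, optics, models gives the robot as it stands. The module is installed in compiled form; this text tells all that it offers.
- The arm moves only by the tool arm_command, never from a script. Its argument "deltas" is a list of rows, each an object with "translation": the shift along the tool's x, y, z in units of 25 mm (1.0 is 25 mm), a list of three; "turn": the turn, a rotation vector about the tool's x, y, z in units of 5 degrees (1.0 is 5 degrees), a list of three. In form: [{"translation": [x, y, z], "turn": [rx, ry, rz]}, ...]. A call has 1 to 12 rows; each row is the pose to reach, as a shift and turn from the pose commanded when the call began, along the tool's axes at that moment; what a row does not reach only later rows make up. A row lasts 1/12 s, in which the tool goes at most 41.7 mm and 7.16 degrees, less where a joint would pass 70% of its speed; a pose out of reach is approached as far as the arm can. A call with a gripper value outside its range is refused whole. "gripper" is the finger opening in mm, from 0 to 94, set as the call begins (left out, the last holds). The fingers move at their own pace and stop on an object; "force" is the grip in N (left out, the last holds). Time passes only in rows, so rows that repeat a pose let the fingers close. It gives the time, the measured TCP pose, the force and the opening at its end, in the units of the state.
- ctrl.get_obs(): the state, without advancing time (a new reading comes with each control period).
- optics.camera(name): name is "scene" or "top" or "wrist"; returns the picture (480x640x3 uint8, red, green, blue); there is no depth.
- optics.get_calibration(name): a dict with "K" (3x3 intrinsics, pixels), "origin" and "orientation" of the camera in the world. Camera axes: x right, y down, z forward; pixel columns grow to the right and rows downward; lengths in m; the calibration is good to about 2 mm. A picture is of the moment at which its call begins: read the wrist's pose just before it. get_calibration takes no time and is no camera call; for the wrist camera it gives the pose at the moment of the call.
- ctrl.hand_in(): hands the job in, once; it reports no verdict.
Trained networks look in the newest picture that a camera, given by its name, has taken for a name from the list of things; names that differ only in an ending like _2 or _b are one class to them, and where a whole thing is asked for, a point or a joint stands for the part that bears it (a point fixed in the world has none). Each returns a list of dicts, best first, with "score" (0 to 1); they miss things now and then, are a little off and sometimes report something else, mostly with a low value. They report only what shows in the picture. A call takes as long as a camera call. They do not tell look-alikes from the thing itself.
- models.look_for(target, camera): "box" ([left, top, right, bottom] in pixels, round what is visible of it).
- models.cut_out(target, camera): "pixels" (480x640 bool, what is visible of it) and "box" ([left, top, right, bottom] in pixels, round what is visible of it).
- models.mark_of(target, camera): "at" ([column, row] in pixels: a listed point, or the origin of a listed thing).
The state is a dict: "time_s": time; "qpos": joint angles; "joint_vel": joint speeds; "tau": joint torques, N m; "ee_pos": TCP position; "eef_rot": TCP orientation; "force": force on the tool from outside, world axes, zero at the start; "moment": the same for the moment, N m; "grip_width": finger opening in m.
Only numpy, scipy, OpenCV 4.12 (cv2) and the standard library are available. Lean on these libraries where they do the work, as an engineer would, in place of code of your own. Each camera call takes 0.05 s, during which the arm holds its last target.

## Working session

There is one attempt and no reset: what is moved stays moved. The work goes in short steps, Python scripts to look and compute and a tool call to move; the robot and the scene stay as the last step left them, time stands still between calls to the robot, and variables do not carry over. Pictures are saved under pics/ and viewed, and the job is handed in when it is done.

Besides the shell and the picture viewer there is one more tool, called after "Call:" as name(argument=value, ...) on one line, values as JSON. arm_command: Moves the arm, as the interface text tells. Its arguments: {"type":"object","properties":{"deltas":{"type":"array"},"gripper":{"type":"number"},"force":{"type":"number"}},"required":["deltas"]}

```bash
mkdir -p pics
cat > h.py <<'E'
import numpy as np,cv2
from scipy.spatial.transform import Rotation as R
from station import ctrl,optics,models
def cal(n):
    c=optics.get_calibration(n);K=np.array(c["K"]);o=np.array(c["origin"]);r=np.array(c["orientation"])
    if r.shape!=(3,3): r=R.from_euler('xyz',r).as_matrix()
    return K,o,r
def snap(n,f):
    im=optics.camera(n);cv2.imwrite('pics/'+f+'.png',im[:,:,::-1]);return im
def ray(c,p):
    K,o,r=c;return o,r@np.linalg.inv(K)@np.array([p[0],p[1],1.])
def atz(c,p,z):
    o,d=ray(c,p);return o+d*(z-o[2])/d[2]
def proj(c,X):
    K,o,r=c;q=K@(r.T@(np.array(X)-o));return q[:2]/q[2]
E
python3 - <<'E'
from h import *
o=ctrl.get_obs();print(o,ctrl.tip_reach)
for n in("scene","top","wrist"):
    snap(n,n+"0");print(n,optics.get_calibration(n))
    if n=="wrist":continue
    for t in("clip_wide","clip_narrow","card_stand"):
        print(t,[(round(x["score"],2),np.round(x["box"])) for x in models.look_for(t,n)])
    for t in("clip_wide_grip","clip_wide_mouth","card_free","card_stand"):
        print(t,[(round(x["score"],2),np.round(x["at"],1)) for x in models.mark_of(t,n)])
E
```

```text
{'time_s': 0.0, 'qpos': array([ 1.11142039e+00,  3.00471031e-01,  1.52158784e+00,  2.94510164e-05,
        1.32068017e+00, -6.65773146e-02]), 'joint_vel': array([-9.83719770e-04,  3.66525013e-04,  1.46167025e-03, -4.54100776e-05,
       -1.29041026e-03, -1.09529490e-03]), 'tau': array([-9.87253079e-04, -5.31811702e+01, -3.52736807e+01,  7.07417889e-02,
        2.43889284e-02, -8.96769575e-05]), 'ee_pos': array([0.21040504, 0.50790499, 0.22388349]), 'eef_rot': array([-1.66225215,  1.56964959, -2.05505808]), 'force': array([ 0.67433725, -0.59726598,  0.35660206]), 'moment': array([-0.06649945,  0.00303991,  0.0384212 ]), 'grip_width': 0.09411647907208094} 0.019
scene {'K': array([[623.67864157,   0.        , 320.40554221],
       [  0.        , 623.67864157, 245.77434853],
       [  0.        ,   0.        ,   1.        ]]), 'origin': array([ 1.38683045, -0.56205481,  0.82498374]), 'orientation': array([-2.20313349e+00,  6.75140511e-04,  1.03133543e+00])}
clip_wide [(0.56, array([339., 215., 361., 259.]))]
clip_narrow [(0.96, array([202., 253., 221., 293.]))]
card_stand [(0.76, array([
[... 856 characters left out ...]
([378., 313., 488., 393.])), (0.72, array([195., 184., 262., 233.]))]
clip_wide_grip [(0.87, array([288.7, 255.8])), (0.83, array([338.5, 260.6]))]
clip_wide_mouth [(0.84, array([295. , 260.3])), (0.7, array([340.9, 263.5])), (0.45, array([339.7, 265.6]))]
card_free [(0.94, array([410.1, 341.7])), (0.92, array([202.7, 194.2]))]
card_stand [(0.66, array([425.1, 351.2])), (0.62, array([230.5, 206.6]))]
wrist {'K': array([[345.16910747,   0.        , 314.53966623],
       [  0.        , 345.16910747, 242.9335318 ],
       [  0.        ,   0.        ,   1.        ]]), 'origin': array([0.14612758, 0.53392242, 0.38496285]), 'orientation': array([ 2.89974689e+00, -5.77050152e-04,  1.17694550e+00])}
```

View pics/scene0.png

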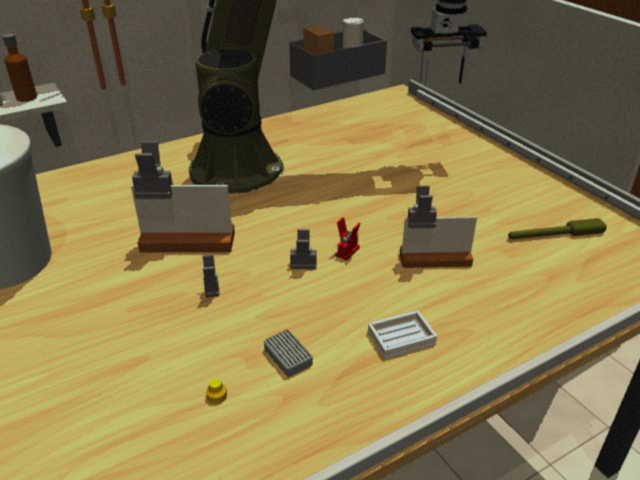

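View pics/top0.png

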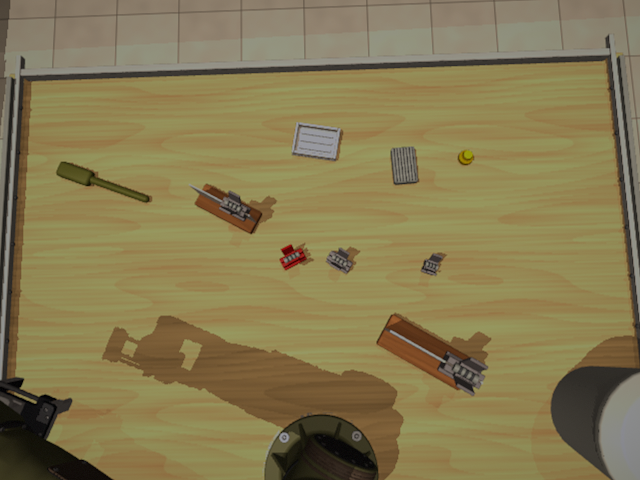

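Run:
```python
import cv2
a=cv2.imread('pics/scene0.png')[130:310,120:500];cv2.imwrite('pics/s0c.png',cv2.resize(a,None,fx=2.1,fy=2.1,interpolation=cv2.INTER_CUBIC))
a=cv2.imread('pics/top0.png')[170:410,180:500];cv2.imwrite('pics/t0c.png',cv2.resize(a,None,fx=2.5,fy=2.5,interpolation=cv2.INTER_CUBIC))
```

```text
(no output)
```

View pics/s0c.png

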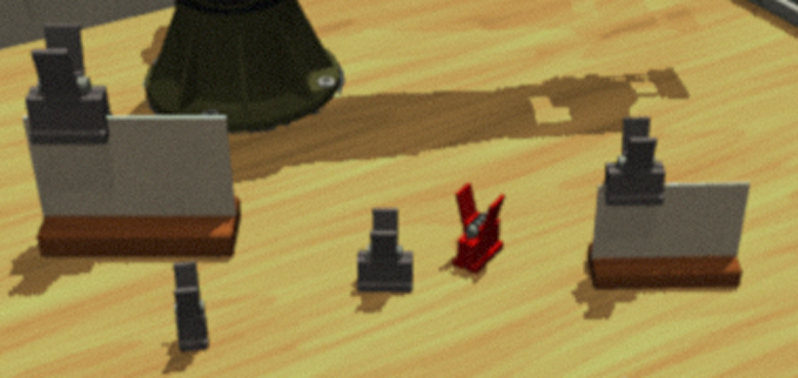

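View pics/t0c.png

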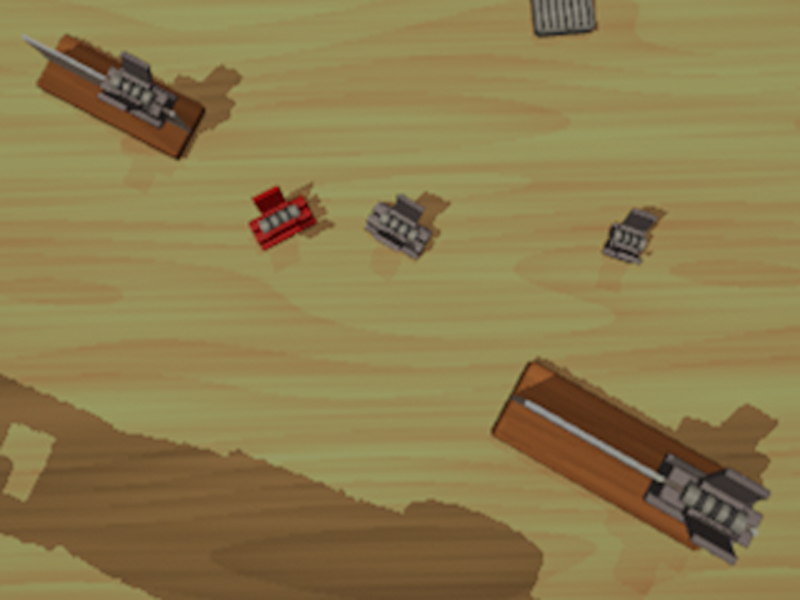

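Candidates seen: the wide clip is the grey one at top (340,262) / scene (303,250). The narrow one is at top (431,264), and the red look-alike at top (291,258). There are two stands, at top (228,208) and (430,352). I'll check their sizes and triangulate.

```bash
python3 - <<'E'
from h import *
T=cal("top");S=cal("scene")
def tri(a,b):
    o1,d1=ray(T,a);o2,d2=ray(S,b);d1/=np.linalg.norm(d1);d2/=np.linalg.norm(d2)
    s=np.linalg.lstsq(np.c_[d1,-d2],o2-o1,rcond=None)[0]
    p,q=o1+s[0]*d1,o2+s[1]*d2
    return np.round((p+q)/2,4),round(np.linalg.norm(p-q),4)
print("grip",tri((338.5,260.6),(303.1,239.3)))
print("mouth",tri((340.9,263.5),(305.2,266.1)))
print("free small",tri((202.7,194.2),(460.1,215.2)))
print("stand small",tri((230.5,206.6),(436.5,258.1)))
print("free big",tri((410.1,341.7),(200.5,184.7)))
print("stand big",tri((425.1,351.2),(187.6,244.8)))
def c(p,z):return atz(T,(180+p[0]/2.5,170+p[1]/2.5),z)
for n,L in(("small",[(40,85),(180,158),(205,105)]),("big",[(495,432),(700,550),(690,550)])):
    P=[c(p,.022) for p in L];print(n,np.linalg.norm(P[1]-P[0]),np.linalg.norm(P[2]-P[1]),P)
E
python3 - <<'E'
import cv2
a=cv2.imread('pics/top0.png');
cv2.imwrite('pics/t1.png',cv2.resize(a[175:285,180:320],None,fx=5.5,fy=5.4,interpolation=cv2.INTER_CUBIC))
cv2.imwrite('pics/t2.png',cv2.resize(a[235:285,270:370],None,fx=8,fy=8,interpolation=cv2.INTER_CUBIC))
E
```

```text
grip (array([ 0.4585, -0.0509,  0.0656]), np.float64(0.0032))
mouth (array([ 0.4602, -0.053 , -0.0037]), np.float64(0.0119))
free small (array([0.6064, 0.2384, 0.1105]), np.float64(0.0071))
stand small (array([0.5979, 0.1978, 0.0092]), np.float64(0.0055))
free big (array([ 0.284 , -0.1917,  0.1518]), np.float64(0.0088))
stand big (array([ 0.256 , -0.2387, -0.0044]), np.float64(0.0065))
small 0.14834531575268214 0.05403140814154482 [array([0.60214934, 0.2731541 , 0.022     ]), array([0.53013792, 0.1434595 , 0.022     ]), array([0.57884926, 0.12008005, 0.022     ])]
big 0.20315562976275553 0.00865255446068707 [array([ 0.27722249, -0.13471037,  0.022     ]), array([ 0.17237112, -0.30871727,  0.022     ]), array([ 0.17255015, -0.30006657,  0.022     ])]
```

View pics/t1.png

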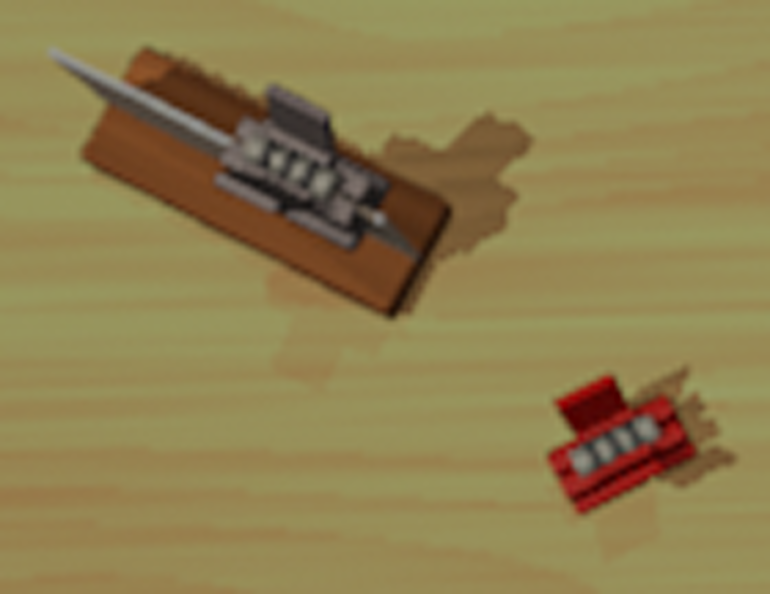

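View pics/t2.png

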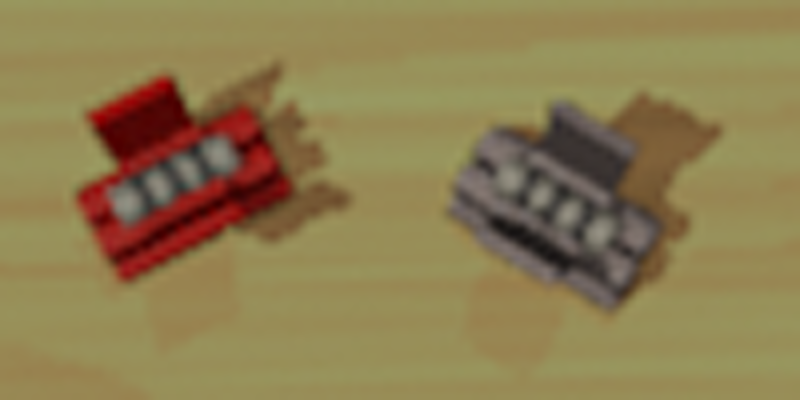

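The small stand at top (228,208) measures 148 x 54 mm and its card top is at z≈0.110, so it is the one meant; the other is about 203 mm long and 0.15 high. The enlarged crop shows the grey wide clip at top (340,262), next to the red look-alike at (291,258). Next: the clip and card yaws, then plan the approach.

```bash
cat >> h.py <<'E'
def plan(p,yaw_y,o=None):
    """tool x down, tool y along horizontal angle yaw_y (mod pi)"""
    o=o or ctrl.get_obs();R0=R.from_euler('xyz',o['eef_rot']).as_matrix();best=[]
    for k in(0,np.pi):
        y=np.array([np.cos(yaw_y+k),np.sin(yaw_y+k),0]);x=np.array([0,0,-1.]);M=np.c_[x,y,np.cross(x,y)]
        rv=R.from_matrix(R0.T@M).as_rotvec(degrees=True)
        t=R0.T@(np.array(p)-o['ee_pos'])
        print('t=%.3g: trans'%k,np.round(t/.025,3),'turn',np.round(rv/5,3),'|deg|',round(np.linalg.norm(rv),1))
E
python3 - <<'E'
from h import *
T=cal("top")
def ang(a,b,z):
    d=atz(T,b,z)-atz(T,a,z);return np.degrees(np.arctan2(d[1],d[0])),np.linalg.norm(d)
f=lambda p:(270+p[0]/8,235+p[1]/8)
print("clip rollers",ang(f((510,180)),f((600,232)),.05))
print("clip front edge",ang(f((455,205)),f((610,305)),.02))
print("lever",ang(f((560,103)),f((633,148)),.08))
g=lambda p:(180+p[0]/5.5,175+p[1]/5.4)
print("base edge",ang(g((85,160)),g((392,316)),.022), atz(T,g((85,160)),.022),atz(T,g((392,316)),.022))
print("card top",ang(g((55,52)),g((235,140)),.11),atz(T,g((55,52)),.11))
plan([.459,-.052,.2],np.radians(30))
o=ctrl.get_obs();print(R.from_euler('xyz',o['eef_rot']).as_matrix().round(3))
E
```

```text
clip rollers (np.float64(-121.68282212905596), np.float64(0.02870380105975392))
clip front edge (np.float64(-124.43266818972997), np.float64(0.05218090238001722))
lever (np.float64(-123.4402149594791), np.float64(0.023128070161841516))
base edge (np.float64(-118.86250253326857), np.float64(0.14761163498309046)) [0.60070071 0.27441032 0.022     ] [0.52944719 0.14513491 0.022     ]
card top (np.float64(-118.13512429427806), np.float64(0.0804473001084637)) [0.6262705 0.2631015 0.11     ]
t=0: trans [  0.978 -16.895  17.758] turn [7.5 0.  0. ] |deg| 37.5
t=3.14: trans [  0.978 -16.895  17.758] turn [-28.5  -0.    0. ] |deg| 142.5
[[ 0.     0.383  0.924]
 [-0.     0.924 -0.383]
 [-1.    -0.     0.   ]]
```

Run:
```python
from h import *
plan([.459,-.051,.2],np.radians(-33))
```

```text
t=0: trans [  0.978 -16.858  17.742] turn [20.1  0.   0. ] |deg| 100.5
t=3.14: trans [  0.978 -16.858  17.742] turn [-15.9  -0.    0. ] |deg| 79.5
```

Call:
arm_command(deltas=[{"translation": [0.2, -1.2, 1.3], "turn": [1.4, 0, 0]}, {"translation": [0.3, -2.4, 2.5], "turn": [2.8, 0, 0]}, {"translation": [0.4, -3.6, 3.7], "turn": [4.2, 0, 0]}, {"translation": [0.5, -4.8, 4.9], "turn": [5.6, 0, 0]}, {"translation": [0.5, -6, 6.2], "turn": [7, 0, 0]}, {"translation": [0.6, -7.2, 7.5], "turn": [8.4, 0, 0]}, {"translation": [0.6, -8.4, 8.8], "turn": [9.8, 0, 0]}, {"translation": [0.7, -9.6, 10], "turn": [11.2, 0, 0]}, {"translation": [0.7, -10.7, 11.2], "turn": [12.6, 0, 0]}, {"translation": [0.8, -11.8, 12.4], "turn": [14, 0, 0]}, {"translation": [0.8, -13, 13.6], "turn": [15.4, 0, 0]}, {"translation": [0.9, -14, 14.7], "turn": [16.8, 0, 0]}], gripper=80, force=25)

```text
time_s: 1.85
ee_pos: [0.413, 0.0495, 0.2029]
eef_rot: [1.918, 1.57, 0.053]
force: [0.0, 2.0, 0.3]
grip_width: 0.0796
```

Run:
```python
from h import *
plan([.459,-.051,.2],np.radians(-33))
```

```text
t=0: trans [0.117 2.925 3.314] turn [ 3.229 -0.007 -0.013] |deg| 16.1
t=3.14: trans [0.117 2.925 3.314] turn [-3.2771e+01  1.8000e-02 -1.0000e-02] |deg| 163.9
```

Call:
arm_command(deltas=[{"translation": [0.0, 0.9, 1.0], "turn": [1.2, 0, 0]}, {"translation": [0.1, 1.8, 2.0], "turn": [2.4, 0, 0]}, {"translation": [0.1, 2.7, 3.1], "turn": [3.3, 0, 0]}, {"translation": [0.1, 2.7, 3.1], "turn": [3.3, 0, 0]}, {"translation": [0.1, 2.7, 3.1], "turn": [3.3, 0, 0]}])

```text
time_s: 2.27
ee_pos: [0.4554, -0.043, 0.1996]
eef_rot: [-1.278, 1.57, 2.856]
force: [-0.0, 0.2, 0.1]
grip_width: 0.0802
```

Run:
```python
from h import *
snap("wrist","w1");C=cal("wrist");print(ctrl.get_obs()['ee_pos'],C[1])
for t in("clip_wide_grip","clip_wide_mouth"):
    for m in models.mark_of(t,"wrist"): print(t,m["score"],np.round(m["at"],1),atz(C,m["at"],.066 if 'grip' in t else 0))
plan([.459,-.051,.2],np.radians(-33))
```

```text
[ 0.45513014 -0.0419604   0.19969681] [0.49293224 0.01551555 0.36020659]
clip_wide_grip 0.76 [265.4 134.3] [0.4689191  0.05300372 0.066     ]
clip_wide_grip 0.74 [326.9 242.1] [ 0.46221507 -0.05052963  0.066     ]
clip_wide_mouth 0.85 [323.8 230.6] [ 0.45935043 -0.05291244  0.        ]
clip_wide_mouth 0.76 [271.6 136.2] [0.46768042 0.05654639 0.        ]
clip_wide_mouth 0.62 [571.3 240.1] [ 0.6759796  -0.20628558  0.        ]
t=0: trans [-0.003  0.351  0.248] turn [ 0.019 -0.001  0.001] |deg| 0.1
t=3.14: trans [-0.003  0.351  0.248] turn [-3.5981e+01 -1.0000e-03 -2.0000e-03] |deg| 179.9
```

View pics/w1.png

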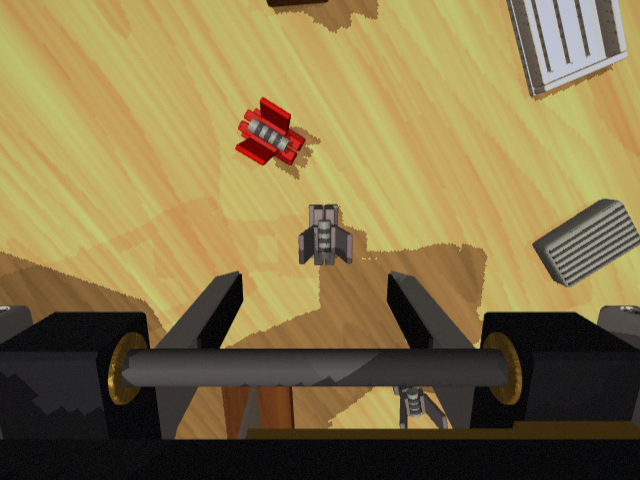

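The wide grey clip is centred at wrist (326,240), its levers splaying left and right between the fingers, nearly aligned; red one at (270,132). Refining its axis in a crop.

Run:
```python
import cv2
a=cv2.imread('pics/w1.png');cv2.imwrite('pics/w1c.png',cv2.resize(a[195:275,285:365],None,fx=7.5,fy=7.5,interpolation=cv2.INTER_CUBIC))
```

```text
(no output)
```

View pics/w1c.png

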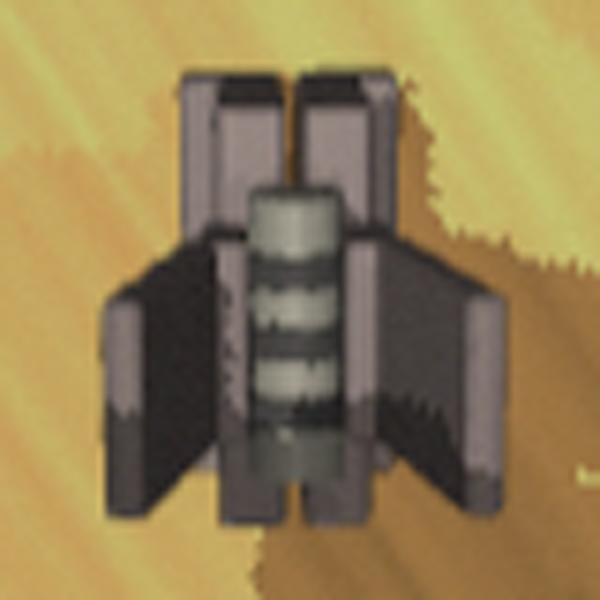

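Run:
```python
from h import *
C=cal("wrist");f=lambda x,y:(285+x/7.5,195+y/7.5)
P=np.array([atz(C,f(*p),.081) for p in((105,297),(105,517),(505,292),(505,515))])
print(P.mean(0),np.linalg.norm(P[0]-P[1]),np.linalg.norm(P[0]-P[2]),P)
d=P[1]-P[0]+P[3]-P[2];e=P[2]+P[3]-P[0]-P[1];print(np.degrees([np.arctan2(d[1],d[0]),np.arctan2(e[1],e[0])]))
print("mouth", (atz(C,f(289,75),.025)+atz(C,f(296,522),.025))/2)
plan([.4605,-.051,.066],np.radians(-33))
# card from wrist?
```

```text
[ 0.45956439 -0.05086972  0.081     ] 0.025440754103289148 0.044204873538288766 [[ 0.44774428 -0.0282931   0.081     ]
 [ 0.43367211 -0.04948757  0.081     ]
 [ 0.48514508 -0.05185687  0.081     ]
 [ 0.47169608 -0.07384133  0.081     ]]
[-122.51242089  -32.42789415]
mouth [ 0.45918168 -0.05153171  0.025     ]
t=0: trans [5.357 0.402 0.216] turn [ 0.019 -0.001  0.001] |deg| 0.1
t=3.14: trans [5.357 0.402 0.216] turn [-3.5981e+01 -1.0000e-03 -2.0000e-03] |deg| 179.9
```

Call:
arm_command(deltas=[{"translation": [1, 0.35, 0.2], "turn": [-0.1, 0, 0]}, {"translation": [2, 0.35, 0.2], "turn": [-0.1, 0, 0]}, {"translation": [3, 0.35, 0.2], "turn": [-0.1, 0, 0]}, {"translation": [4, 0.35, 0.2], "turn": [-0.1, 0, 0]}, {"translation": [4.8, 0.35, 0.2], "turn": [-0.1, 0, 0]}, {"translation": [5.3, 0.35, 0.2], "turn": [-0.1, 0, 0]}, {"translation": [5.3, 0.35, 0.2], "turn": [-0.1, 0, 0]}, {"translation": [5.3, 0.35, 0.2], "turn": [-0.1, 0, 0]}])

```text
time_s: 3.08
ee_pos: [0.4598, -0.05, 0.0676]
eef_rot: [-1.242, 1.57, 2.905]
force: [0.7, -0.3, -0.2]
grip_width: 0.08
```

Run:
```python
from h import *
snap("wrist","w2");plan([.4595,-.051,.066],np.radians(-32.6))
```

```text
t=0: trans [ 0.092 -0.009  0.043] turn [ 0.036 -0.004 -0.01 ] |deg| 0.2
t=3.14: trans [ 0.092 -0.009  0.043] turn [-3.5964e+01  1.6000e-02 -7.0000e-03] |deg| 179.8
```

View pics/w2.png

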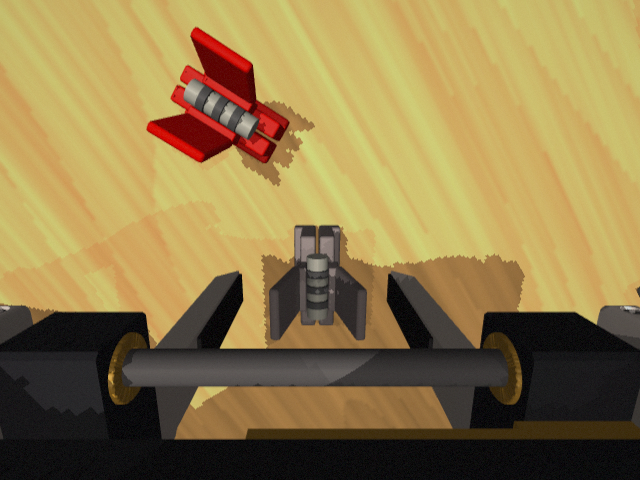

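The clip is centred between the fingers (317 vs 315). Close.

Call:
arm_command(deltas=[{"translation": [0.1, 0, 0], "turn": [0, 0, 0]}, {"translation": [0.1, 0, 0], "turn": [0, 0, 0]}, {"translation": [0.1, 0, 0], "turn": [0, 0, 0]}, {"translation": [0.1, 0, 0], "turn": [0, 0, 0]}, {"translation": [0.1, 0, 0], "turn": [0, 0, 0]}, {"translation": [0.1, 0, 0], "turn": [0, 0, 0]}, {"translation": [0.1, 0, 0], "turn": [0, 0, 0]}, {"translation": [0.1, 0, 0], "turn": [0, 0, 0]}, {"translation": [0.1, 0, 0], "turn": [0, 0, 0]}, {"translation": [0.1, 0, 0], "turn": [0, 0, 0]}], gripper=0, force=30)

```text
time_s: 3.97
ee_pos: [0.4621, -0.0515, 0.0665]
eef_rot: [1.876, 1.565, -0.262]
force: [4.7, -3.7, 9.1]
grip_width: 0.0251
```

Run:
```python
from h import *
snap("wrist","w3");plan([.4595,-.051,.066],np.radians(-32.6));print(ctrl.get_obs()['grip_width'])
```

```text
t=0: trans [ 0.019 -0.097  0.038] turn [ 0.019 -0.021 -0.066] |deg| 0.4
t=3.14: trans [ 0.019 -0.097  0.038] turn [-3.5981e+01  1.0400e-01 -3.3000e-02] |deg| 179.9
0.025082912745160037
```

View pics/w3.png

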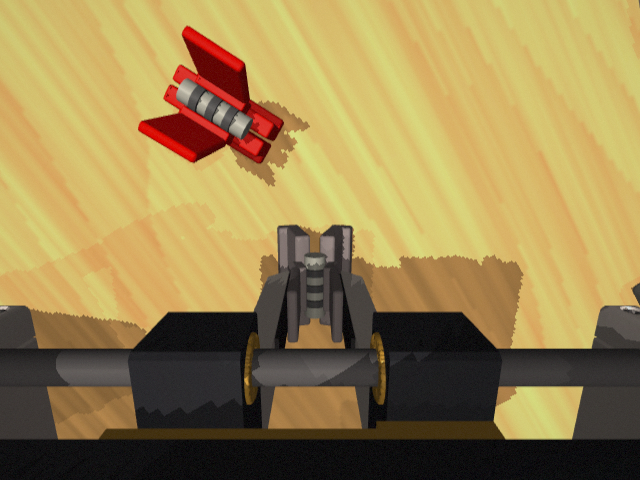

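Call:
arm_command(deltas=[{"translation": [-0.5, 0, 0], "turn": [0, 0, 0]}, {"translation": [-1.3, 0, 0], "turn": [0, 0, 0]}, {"translation": [-2.3, 0, 0], "turn": [0, 0, 0]}, {"translation": [-3.5, 0, 0], "turn": [0, 0, 0]}, {"translation": [-4.7, 0, 0], "turn": [0, 0, 0]}, {"translation": [-5.9, 0, 0], "turn": [0, 0, 0]}, {"translation": [-7.1, 0, 0], "turn": [0, 0, 0]}, {"translation": [-8.1, 0, 0], "turn": [0, 0, 0]}, {"translation": [-8.8, 0, 0], "turn": [0, 0, 0]}, {"translation": [-9.2, 0, 0], "turn": [0, 0, 0]}, {"translation": [-9.2, 0, 0], "turn": [0, 0, 0]}, {"translation": [-9.2, 0, 0], "turn": [0, 0, 0]}])

```text
time_s: 5.02
ee_pos: [0.4598, -0.0508, 0.2941]
eef_rot: [-1.175, 1.57, 2.97]
force: [-0.8, -0.1, -1.2]
grip_width: 0.0255
```

Run:
```python
from h import *
snap("wrist","w4");C=cal("wrist");o=ctrl.get_obs();print(o['grip_width'],o['ee_pos'],o['force'],C[1])
for t in("card_free","card_stand"):
    for m in models.mark_of(t,"wrist"): print(t,m["score"],np.round(m["at"],1),atz(C,m["at"],.11 if 'free' in t else 0))
```

```text
0.025394034380170946 [ 0.45961399 -0.05078091  0.29355707] [-0.77004186 -0.06202274 -1.71501219] [0.49710627 0.00700234 0.453999  ]
card_stand 0.72 [263.9 383.6] [ 0.25315422 -0.23046231  0.        ]
```

View pics/w4.png

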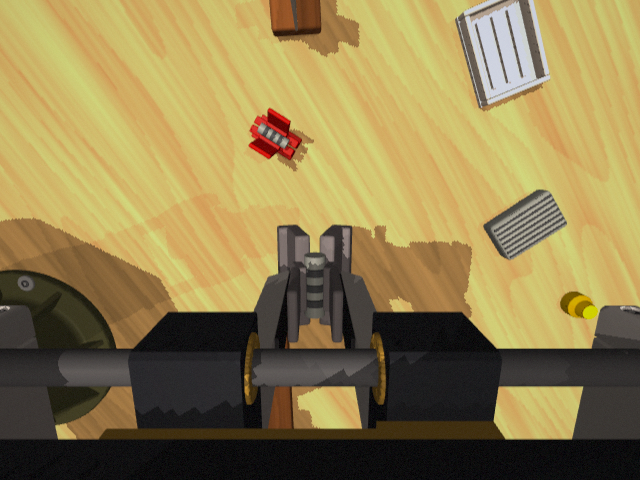

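Lifted with the levers at the stop (25.4 mm). Move to a hover over the clipped half, at a height that clears it, and look at the free half.

Run:
```python
from h import *
plan([.562,.166,.3],np.radians(-29))
```

```text
t=0: trans [-0.266 -1.206 -9.513] turn [-0.702  0.009  0.025] |deg| 3.5
t=3.14: trans [-0.266 -1.206 -9.513] turn [ 3.5298e+01  3.9000e-02 -1.4000e-02] |deg| 176.5
```

Call:
arm_command(deltas=[{"translation": [-0.1, -0.1, -0.5], "turn": [0, 0, 0]}, {"translation": [-0.2, -0.2, -1.4], "turn": [-0.1, 0, 0]}, {"translation": [-0.3, -0.3, -2.5], "turn": [-0.2, 0, 0]}, {"translation": [-0.3, -0.5, -3.7], "turn": [-0.3, 0, 0]}, {"translation": [-0.3, -0.6, -4.9], "turn": [-0.4, 0, 0]}, {"translation": [-0.3, -0.8, -6.1], "turn": [-0.5, 0, 0]}, {"translation": [-0.3, -0.9, -7.3], "turn": [-0.6, 0, 0]}, {"translation": [-0.3, -1.1, -8.4], "turn": [-0.7, 0, 0]}, {"translation": [-0.3, -1.2, -9.2], "turn": [-0.7, 0, 0]}, {"translation": [-0.3, -1.2, -9.5], "turn": [-0.7, 0, 0]}, {"translation": [-0.3, -1.2, -9.5], "turn": [-0.7, 0, 0]}, {"translation": [-0.3, -1.2, -9.5], "turn": [-0.7, 0, 0]}])

```text
time_s: 6.17
ee_pos: [0.562, 0.165, 0.3016]
eef_rot: [-0.677, 1.569, -2.754]
force: [-0.2, -0.7, -1.7]
grip_width: 0.0256
```

Run:
```python
from h import *
snap("wrist","w5");C=cal("wrist");o=ctrl.get_obs();print(o['grip_width'],o['ee_pos'],o['force'],C[1])
for t in("card_free","card_stand"):
    for m in models.mark_of(t,"wrist"): print(t,m["score"],np.round(m["at"],1),atz(C,m["at"],.11 if 'free' in t else 0))
```

```text
0.02555691630353098 [0.56200321 0.16462925 0.30201067] [-0.37849386  0.32002916 -0.79032076] [0.5957078  0.22468975 0.46247447]
card_free 0.89 [321.4 139. ] [0.6094969  0.23687823 0.11      ]
card_stand 0.75 [317.7 177.4] [0.58613645 0.20053494 0.        ]
card_stand 0.37 [315.3 300.9] [0.49831296 0.04907303 0.        ]
```

View pics/w5.png

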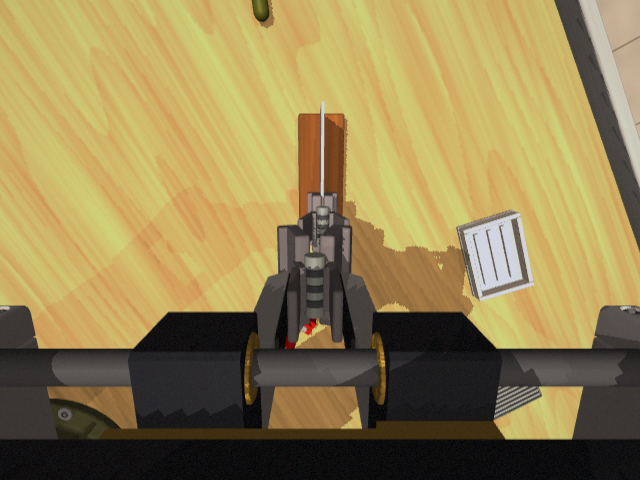

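Free card half visible from (322,102) to about (322,195); base top face from x=299 to 344. Enlarging to measure.

Run:
```python
import cv2
a=cv2.imread('pics/w5.png');cv2.imwrite('pics/w5c.png',cv2.resize(a[92:232,272:372],None,fx=6,fy=4.2,interpolation=cv2.INTER_CUBIC))
```

```text
(no output)
```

View pics/w5c.png

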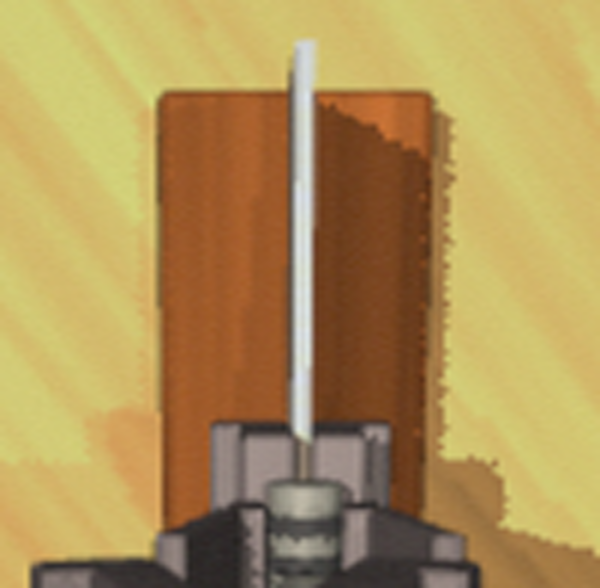

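```bash
python3 - <<'E'
from h import *
C=cal("wrist");o=ctrl.get_obs()
f=lambda x,y:(272+x/6,92+y/4.2)
A=atz(C,f(307,40),.11);B=atz(C,f(302.5,430),.11)
d=B-A;u=-d/np.linalg.norm(d);print("far corner",A,"yaw",np.degrees(np.arctan2(u[1],u[0])),"free pt",A-.035*u,"len",np.linalg.norm(d))
L=atz(C,f(160,92),.022);Q=atz(C,f(432,92),.022);print("base end mid",(L+Q)/2,np.linalg.norm(L-Q),"yaw",np.degrees(np.arctan2(*(Q-L)[[1,0]])), "free from base",(L+Q)/2-.035*u)
L2=atz(C,f(163,525),.022);print("base left edge yaw",np.degrees(np.arctan2(*(L-L2)[[1,0]])))
M=R.from_euler('xyz',o['eef_rot']).as_matrix()
print("tool y yaw",np.degrees(np.arctan2(M[1,1],M[0,1])))
for dx in(0,.015,.066):
  for dz in(-.028,0,.028): print(dx,dz,proj(C,o['ee_pos']+M@[dx,0,dz]))
for dx in(.042,): 
  for w in(-.028,.028): print("jaw top corners", proj(C,o['ee_pos']+M@[.060,0,w]))
E
python3 - <<'E'
import cv2
a=cv2.imread('pics/w5.png');cv2.imwrite('pics/w5d.png',cv2.resize(a[210:360,250:380],None,fx=4.5,fy=4,interpolation=cv2.INTER_CUBIC))
E
```

```text
far corner [0.62783983 0.26607201 0.11      ] yaw 60.716396496270335 free pt [0.61072018 0.23554469 0.11      ] len 0.08843334281902551
base end mid [0.62721041 0.26528427 0.022     ] 0.05461734123669729 yaw -29.14016276244487 free from base [0.61009076 0.23475695 0.022     ]
base left edge yaw 60.52876000609209
tool y yaw -29.070230112113425
0 -0.028 [314.49978491 244.99094902]
0 0 [314.56268302 299.35542462]
0 0.028 [314.62085443 349.63448682]
0.015 -0.028 [314.53926969 237.91933166]
0.015 0 [314.59584559 288.30250618]
0.015 0.028 [314.64848965 335.18421365]
0.066 -0.028 [314.63606663 220.58326134]
0.066 0 [314.67803884 260.90791174]
0.066 0.028 [314.71768812 299.00081054]
jaw top corners [314.62690118 222.22476985]
jaw top corners [314.7110458  302.47403159]
```

View pics/w5d.png

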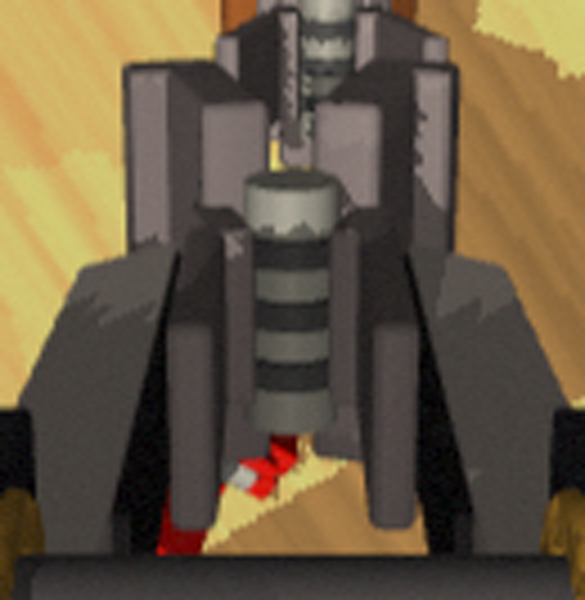

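Run:
```python
from h import *
plan([.6115,.237,.3],np.radians(-29.3))
```

```text
t=0: trans [ 0.102  0.32  -3.495] turn [ 0.046 -0.    -0.002] |deg| 0.2
t=3.14: trans [ 0.102  0.32  -3.495] turn [-3.5954e+01  3.0000e-03 -0.0000e+00] |deg| 179.8
```

Call:
arm_command(deltas=[{"translation": [0, 0.1, -0.7], "turn": [0, 0, 0]}, {"translation": [0, 0.1, -1.6], "turn": [0, 0, 0]}, {"translation": [0.1, 0.2, -2.5], "turn": [0, 0, 0]}, {"translation": [0.1, 0.3, -3.2], "turn": [0, 0, 0]}, {"translation": [0.6, 0.3, -3.5], "turn": [0, 0, 0]}, {"translation": [1.4, 0.3, -3.5], "turn": [0, 0, 0]}, {"translation": [2.4, 0.3, -3.5], "turn": [0, 0, 0]}, {"translation": [3.3, 0.3, -3.5], "turn": [0, 0, 0]}, {"translation": [4, 0.3, -3.5], "turn": [0, 0, 0]}, {"translation": [4, 0.3, -3.5], "turn": [0, 0, 0]}, {"translation": [4, 0.3, -3.5], "turn": [0, 0, 0]}])

```text
time_s: 7.23
ee_pos: [0.6109, 0.2376, 0.2019]
eef_rot: [-0.694, 1.569, -2.772]
force: [-0.0, 0.4, 1.0]
grip_width: 0.0255
```

Run:
```python
from h import *
o=ctrl.get_obs();a=snap("wrist","w6");C=cal("wrist");b=snap("scene","s6");c=snap("top","t6");print(o['grip_width'],o['ee_pos'],o['force'])
r=lambda i,f:cv2.resize(i[:,:,::-1],f,interpolation=cv2.INTER_CUBIC)
m=np.hstack([r(a[180:360,240:390],(400,480)),r(b[150:280,390:500],(400,480))]);cv2.imwrite('pics/m6.png',m)
cv2.imwrite('pics/t6c.png',r(c[140:240,170:290],(780,600)))
plan([.6115,.237,.162],np.radians(-29.3))
```

```text
0.025517628688838705 [0.61087307 0.23760969 0.20192726] [-0.02033555  0.35879452  0.99598802]
t=0: trans [1.683 0.016 0.05 ] turn [ 0.055 -0.02  -0.02 ] |deg| 0.3
t=3.14: trans [1.683 0.016 0.05 ] turn [-3.5945e+01  3.1000e-02 -3.2000e-02] |deg| 179.7
```

View pics/m6.png

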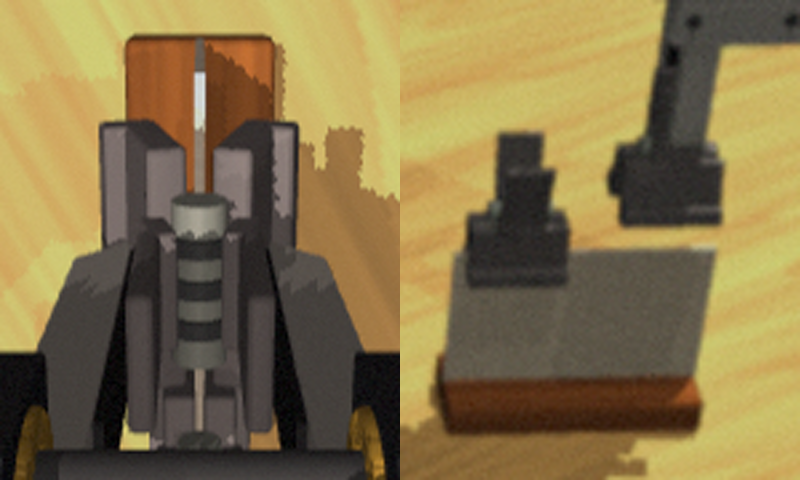

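View pics/t6c.png

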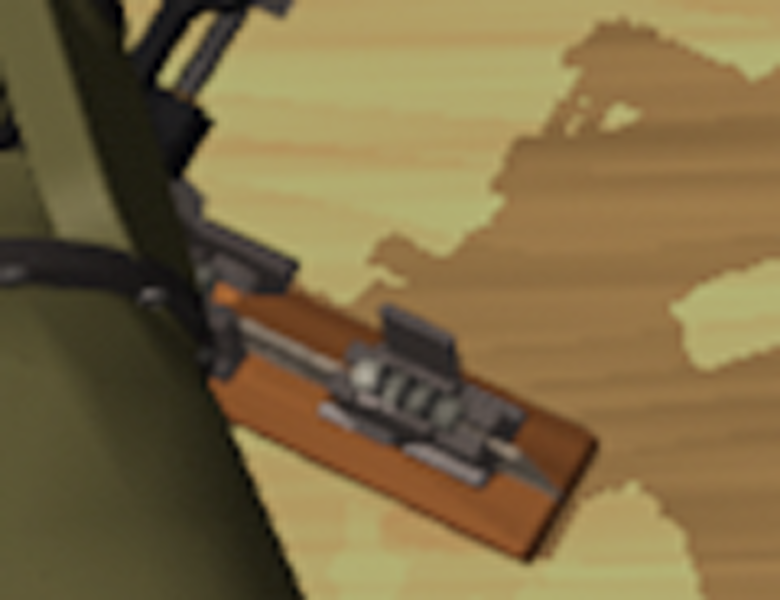

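The card (crop col 201) runs centrally between the gaping jaws (100 to 298, mid 199), and nothing touches. Descending.

Call:
arm_command(deltas=[{"translation": [0.3, 0, 0], "turn": [0, 0, 0]}, {"translation": [0.7, 0, 0], "turn": [0, 0, 0]}, {"translation": [1.1, 0, 0], "turn": [0, 0, 0]}, {"translation": [1.4, 0, 0], "turn": [0, 0, 0]}, {"translation": [1.6, 0, 0], "turn": [0, 0, 0]}, {"translation": [1.6, 0, 0], "turn": [0, 0, 0]}, {"translation": [1.6, 0, 0], "turn": [0, 0, 0]}, {"translation": [1.6, 0, 0], "turn": [0, 0, 0]}])

```text
time_s: 8.05
ee_pos: [0.6115, 0.2386, 0.1628]
eef_rot: [2.379, 1.57, 0.302]
force: [0.1, 0.2, -0.8]
grip_width: 0.0254
```

Run:
```python
from h import *
o=ctrl.get_obs();a=snap("wrist","w7");C=cal("wrist");b=snap("scene","s7");print(o['grip_width'],o['ee_pos'],o['force'])
r=lambda i,f:cv2.resize(i[:,:,::-1],f,interpolation=cv2.INTER_CUBIC)
m=np.hstack([r(a[180:360,240:390],(400,480)),r(b[150:280,390:500],(400,480))]);cv2.imwrite('pics/m7.png',m)
plan([.6115,.237,.162],np.radians(-29.3))
S=cal("scene")
M=R.from_euler('xyz',o['eef_rot']).as_matrix()
for n,X in(("free",[.6105,.2352,.11]),("mouth end A",o['ee_pos']+M@[.066,-.013,.030]),("mouth end B",o['ee_pos']+M@[.066,.013,.030]),("mouth B far",o['ee_pos']+M@[.066,.013,-.026]),("card end",[.6278,.266,.11])):
    p=proj(S,X);q=proj(C,X);print(n,"scene",np.round(p,1),"crop",np.round(((p[0]-390)*400/110+400,(p[1]-150)*480/130)),"wrist crop",np.round(((q[0]-240)*400/150,(q[1]-180)*480/180)))
for t in("clip_wide_mouth","card_free"):
    models.mark_of(t,"scene")
    print(t,[(round(x["score"],2),np.round(x["at"],1)) for x in models.mark_of(t,"scene")])
```

```text
0.025418751181781645 [0.61146196 0.2385526  0.16282105] [ 0.13645491  0.18483428 -0.84603758]
t=0: trans [0.038 0.032 0.053] turn [ 0.059 -0.008 -0.007] |deg| 0.3
t=3.14: trans [0.038 0.032 0.053] turn [-3.5941e+01  1.1000e-02 -1.2000e-02] |deg| 179.7
free scene [458.5 217.2] crop [649. 248.] wrist crop [202. 245.]
mouth end A scene [443.7 219. ] crop [595. 255.] wrist crop [150. 324.]
mouth end B scene [446.2 226. ] crop [604. 281.] wrist crop [248. 324.]
mouth B far scene [473.1 225.5] crop [702. 279.] wrist crop [251. 116.]
card end scene [475.5 216.9] crop [711. 247.] wrist crop [203. 102.]
clip_wide_mouth [(0.93, array([345.6, 252. ])), (0.76, array([461.4, 223.8]))]
card_free [(0.73, array([459.2, 217.8])), (0.67, array([203. , 183.5]))]
```

View pics/m7.png

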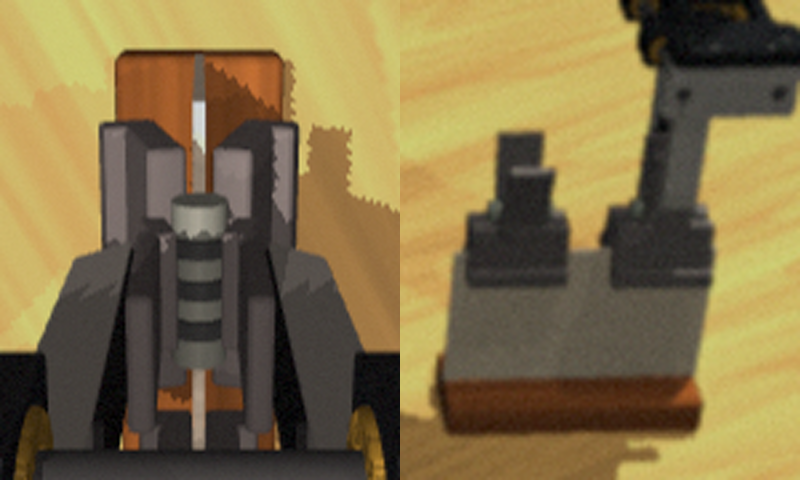

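Call:
arm_command(deltas=[{"translation": [0.05, 0, 0.1], "turn": [0, 0, 0]}, {"translation": [0.05, 0, 0.1], "turn": [0, 0, 0]}, {"translation": [0.05, 0, 0.1], "turn": [0, 0, 0]}, {"translation": [0.05, 0, 0.1], "turn": [0, 0, 0]}, {"translation": [0.05, 0, 0.1], "turn": [0, 0, 0]}, {"translation": [0.05, 0, 0.1], "turn": [0, 0, 0]}])

```text
time_s: 8.85
ee_pos: [0.61, 0.2363, 0.1611]
eef_rot: [-2.722, 1.571, 1.485]
force: [-0.5, 0.1, -0.9]
grip_width: 0.0253
```

Run:
```python
from h import *
o=ctrl.get_obs();a=snap("wrist","w8");C=cal("wrist");b=snap("scene","s8");print(o['grip_width'],o['ee_pos'],o['force'],o['joint_vel'].round(3))
r=lambda i,f:cv2.resize(i[:,:,::-1],f,interpolation=cv2.INTER_CUBIC)
m=np.hstack([r(a[180:360,240:390],(400,480)),r(b[150:280,390:500],(400,480))]);cv2.imwrite('pics/m8.png',m)
```

```text
0.025348864827573717 [0.61003802 0.2363043  0.16114208] [-0.51362002  0.13654638 -0.90567871] [-0.001  0.     0.001 -0.001  0.    -0.001]
```

View pics/m8.png

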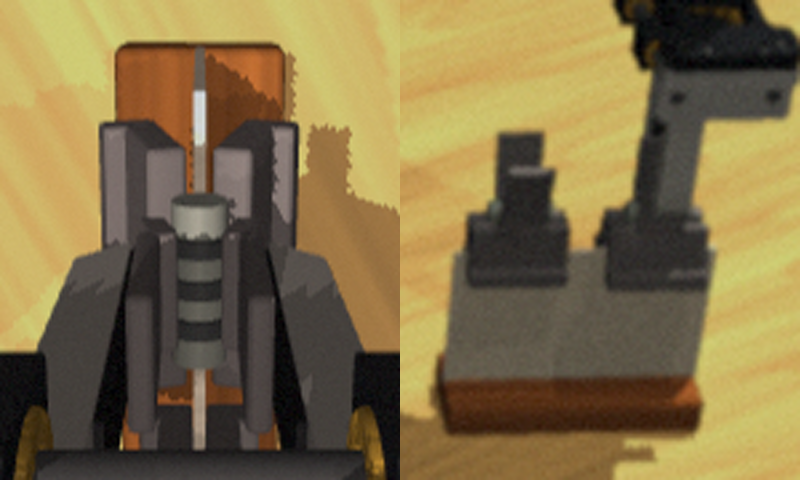

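The card edge lies midway between the open jaws (crop col 200, jaws 100 to 298). The clip is placed symmetrically to the other one, and the arm is still. Handing in.

```bash
python3 -c "
from station import ctrl
print(ctrl.hand_in())
o=ctrl.get_obs();print(o['time_s'],o['ee_pos'],o['grip_width'],o['force'])"
```

```text
the job is handed in; nothing more can be done
None
the job is handed in; nothing more can be done
```

I gripped the wide grey clip by its levers, squeezed it to the stop and held it open over the free half of the 150 mm card stand. I then handed the job in at about 9 s of the 35 s; `hand_in()` gives no verdict.

**Last checks before handing in:**
- **Squeeze:** the fingers were 25.3 mm apart, so the levers were at their stop, with a grip setting of 30 N.
- **Depth:** the jaw ends were about 15 mm below the card's top edge, worked out from the tool height.
- **Position:** the card lay midway between the jaws in the wrist picture, within about 1 mm. The clip was square to the card to within about 1°.
- **Contact:** the wrist force was about 1 N, no different from hanging free. I saw no contact with the card, and the stand did not appear to move.

**Where measurements disagreed:** the position along the card differed by about 4 mm between the scene and wrist cameras. I moved the clip 2.5 mm towards the middle to split that, which is well inside the 15 mm tolerance. The top camera could not confirm the position because the arm blocked its view.

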